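Mix a sample on the touch mixer

TASK

Take the slim capped sample bottle, keep it upright, and press its base down on the middle of the mixer's sprung rubber pad until the pad is fully down; hold it down like that for two seconds. Then stand the bottle upright in the steel tray, setting it down rather than dropping it, and leave the other containers where they stand.

Things in the scene. Friction and masses are not known exactly. Their poses are not given: they have to be found in the camera images.
- bottle: The sample bottle: slim white plastic cylinder 44 mm in diameter, straight-sided from the base to 78 mm up, then a shoulder and a black cap of 31 mm diameter; 105 mm tall overall, about 140 g. It stands on the bench at the start. Origin at the centre of its underside, z up along it.
- mixer: The touch mixer: charcoal box 130 mm (its x) by 120 mm (its y), housing top 77 mm high, fixed to the bench, with a small knob on its front (-x) face and a round black rubber pad standing on top in the middle. Origin at the centre of its underside.
- pad_top (a point): Centre of the upper face of the mixer's pad: a flat black rubber disc 72 mm in diameter and 10 mm thick, its upper face 107 mm above the bench when up. The point moves down with the pad.
- mixer_pad (a joint): Travel of the sprung pad, straight down, in m: 0 when up, 0.012 when fully down. The spring starts to give at about 4 N and takes about 10 N to be fully down, where it meets a hard stop; it springs back when let go.
- tray: Shallow open steel tray, 170 mm square outside, walls 4 mm thick and 16 mm high, fixed to the bench. Origin at the centre of its underside.
- tray_in (a point): Centre of the tray's inner floor, 4 mm above the bench; the floor is 162 mm square.
- jar: Bystander: squat white jar with a wide black lid, 68 mm in diameter, 64 mm tall. Origin at the centre of its underside.
- flask: Bystander: conical glass flask with a rubber stopper, base 72 mm in diameter, 124 mm tall. Origin at the centre of its underside.
- beaker: Bystander: open glass beaker, 66 mm in diameter, 85 mm tall. Origin at the centre of its underside.
Not all that is in view belongs to the job. Leave any orange look-alike of the bottle alone.

How it is judged:
On the way:
1. the held bottle, upright on the middle of the pad, keeps the pad fully down (value of joint mixer_pad above 0.01 m and horizontal distance between bottle and pad_top below 0.02 m and z of bottle in the frame of pad_top below 0.005 m and angle between bottle's own z axis and vertical below 0.2 rad and contact force between bottle and mixer above 3 N and contact force between the fingers and bottle above 3 N and contact force between the fingers and mixer below 1 N), for 1.5 s.
At the end, for the whole second after the job is handed in: The bottle stands upright (within 0.1 rad), at rest, flat on the tray's floor with its whole base inside the walls, and the mixer's pad is up again (within 3 mm) (x of bottle in the frame of tray_in between -0.062 and 0.062 m and y of bottle in the frame of tray_in between -0.062 and 0.062 m and z of bottle in the frame of tray_in below 0.005 m and angle between bottle's own z axis and vertical below 0.1 rad and linear speed of bottle below 0.02 m/s and value of joint mixer_pad below 0.003 m); the robot touches nothing.
It fails at once if the bottle is tipped over (more than 0.6 rad) (angle between bottle's own z axis and vertical above 0.6 rad).
It fails at once if the bottle is dropped (falling free with its base more than 45 mm above the bench) (height (world z) of bottle above 0.045 m and contact force between bottle and anything else below 0.05 N).
It fails at once if another container is shifted by more than 30 mm or tipped (distance of any of jar, flask, beaker from where it was at the start of the episode above 0.03 m or angle between any of jar, flask, beaker's own z axis and vertical above 0.4 rad).
It also fails if it takes over 56 s, if anything falls off the work surface, if the arm or the gripper's body presses on something with over 40 N, if the wrist force passes 120 N, or if a joint passes its speed limit or range.

ROBOT

A 6-joint arm with a two-finger parallel gripper is mounted at the origin on the work surface. World frame = base frame: x ahead of the robot, y to its left, z up, the work surface at z = 0. Lengths are in m, angles in rad, forces in N, time in s.
With the tool pointing down it reaches from about 0.275 to 0.825 m from the base axis. Payload 4.9 kg.
Tool frame: the origin (TCP) lies midway between the tips of the shut fingers; the grasp point (between the pads) lies 19 mm behind it (bot.grip_depth is the distance from the TCP to the grasp point, in m); z points along the fingers, y is the line along which they close (so a half turn about z gives the same grasp; the last joint's range is limited). The gripper opens to 85 mm and grips with 20 to 120 N. Pads are 22 mm wide; open, the fingers measure 114 mm over their backs; the gripper's body (76 mm by 85 mm) begins 54 mm behind the grasp point. The pads swing forward as they close: fully open they stand 13 mm farther back than shut.
Start: joints at [-1.262, 0.326, -0.193, 1.052, 0, 1.437], TCP at [0.236, -0.497, 0.231] pointing down, gripper open.
Joint ranges: [-2.65, 2.65], [-0.97, 1.79], [-1.3, 1.35], [-1.93, 2.1], [-1.47, 1.37], [-3.14, 3.14]. Speed limits (rad/s): [2.57, 2.57, 3.14, 3.14, 3.14, 3.14].

INTERFACE

Orientations are given as a unit quaternion [w, x, y, z].
In Python, from cell import bot gives the robot as it stands. Calls block until the motion is done:
- bot.move_pose(position, orientation): joint-space move of the TCP to a pose.
- bot.move_linear(position, speed=0.15, rotation=None, until_force=None): straight line of the TCP; rotation=None keeps the orientation; speed is the mean speed in m/s. With until_force (N) it stops when the force on the tool has changed by that much, and returns True; else False.
- bot.goto_joints(angles): joint-space move.
- bot.set_gripper(opening, grasp_force=None): opening from 0.0 (shut) to 1.0 (fully open); grasp_force is the grip in N (None keeps the last); returns when the fingers have stopped.
- bot.wait(seconds).
- bot.solve_ik(position, orientation): joint angles nearest the present ones, or None.
- bot.camera(name): name is "scene" or "side" or "wrist"; returns the picture (420x560x3 uint8, red, green, blue); there is no depth.
- bot.calibration(name): a dict with "mtx" (3x3 intrinsics, pixels), "extrinsics" (4x4, takes a point from world to camera coordinates); the wrist camera has in their place "hand_eye" (4x4, takes a point from camera to tool coordinates, whose origin is the TCP and whose axes are the flange's). Camera axes: x right, y down, z forward; pixel columns grow to the right and rows downward; lengths in m; the calibration is good to about 2 mm. A picture is of the moment at which its call begins: read the wrist's pose just before it. calibration takes no time and is no camera call.
A pose or a line that the arm cannot do raises bot.PlanningError and nothing moves.
- bot.close_job(): hands the job in; it is judged then, once.
Trained networks look in the newest picture that a camera, given by its name, has taken for a name from the list of things; names that differ only in an ending like _2 or _b are one class to them, and where a whole thing is asked for, a point or a joint stands for the part that bears it (a point fixed in the world has none). Each returns a list of dicts, best first, with "confidence" (0 to 1); they miss things now and then, are a little off and sometimes report something else, mostly with a low value. They report only what shows in the picture. A call takes as long as a camera call. They do not tell look-alikes from the thing itself.
- bot.search_frame(camera, thing): "bbox" ([left, top, width, height] in pixels, round what is visible of it).
Readings, each from a call of its own:
- bot.read_clock(): time.
- bot.read_joint_positions(): joint angles.
- bot.read_joint_vel(): joint speeds.
- bot.read_joint_efforts(): joint torques, N m.
- bot.read_position(): TCP position.
- bot.read_tool_rot(): TCP orientation.
- bot.read_ft_force(): force on the tool from outside, world axes, zero at the start.
- bot.read_moment(): the same for the moment, N m.
- bot.read_gripper_width(): opening from 0.0 (shut) to 1.0 (fully open).
- bot.read_finger_force(): force on a finger pad.
Only numpy, scipy, OpenCV 4.12 (cv2) and the standard library are available. Lean on these libraries where they do the work, as an engineer would, in place of code of your own. Each camera call takes 0.05 s, during which the arm holds its last target. There are 200 camera calls.

## Working session

There is one attempt and no reset: what is moved stays moved. The work goes in short steps, each a Python script; the robot and the scene stay as the last script left them, time stands still between calls to the robot, and variables do not carry over. Pictures are saved under pics/ and viewed, at most 10 in all, crops included, and the job is handed in when it is done.

```bash
ls; mkdir -p pics; python3 - <<'E'
from cell import bot
import cv2,numpy as np
ims=[]
for c in("scene","side"):
    im=bot.camera(c);ims.append(im)
    k=bot.calibration(c);print(c,np.round(k["mtx"],1).tolist(),np.round(k["extrinsics"],4).tolist())
    for t in("bottle","mixer","pad_top","tray","jar","flask","beaker"):
        print(t,[(np.round(d["bbox"]).tolist(),round(d["confidence"],2)) for d in bot.search_frame(c,t)][:4])
    cv2.imwrite(f"pics/{c}0.png",im[:,:,::-1])
print(bot.read_tool_rot(),bot.read_clock())
E
```

```text
pics
scene [[495.9, 0.0, 275.8], [0.0, 495.9, 211.7], [0.0, 0.0, 1.0]] [[-0.5505, 0.8348, 0.0064, 0.2558], [0.6097, 0.4072, -0.68, -0.231], [-0.5703, -0.3704, -0.7332, 1.5406], [0.0, 0.0, 0.0, 1.0]]
bottle [([321.0, 284.0, 23.0, 43.0], 0.7), ([361.0, 309.0, 21.0, 38.0], 0.58)]
mixer [([226.0, 233.0, 58.0, 62.0], 0.61), ([120.0, 173.0, 92.0, 64.0], 0.3)]
pad_top [([236.0, 231.0, 34.0, 27.0], 0.89)]
tray []
jar [([395.0, 284.0, 38.0, 37.0], 0.88), ([237.0, 229.0, 33.0, 30.0], 0.49)]
flask [([331.0, 229.0, 28.0, 47.0], 0.92)]
beaker [([275.0, 168.0, 24.0, 36.0], 0.56)]
side [[436.3, 0.0, 282.3], [0.0, 436.3, 211.8], [0.0, 0.0, 1.0]] [[-0.9842, -0.1758, 0.0199, 0.4708], [-0.1415, 0.7149, -0.6848, 0.1082], [0.1061, -0.6768, -0.7285, 1.0046], [0.0, 0.0, 0.0, 1.0]]
bottle [([188.0, 272.0, 26.0, 41.0], 0.78), ([172.0, 310.0, 30.0, 45.0], 0.62)]
mixer [([198.0, 188.0, 69.0, 62.0], 0.74)]
pad_top [([214.0, 191.0, 30.0, 23.0], 0.95)]
tray [([239.0, 124.0, 70.0, 46.0], 0.92)]
jar [([219.0, 346.0, 38.0, 50.0], 0.84), ([236.0, 123.0, 75.0, 43.0], 0.47)]
flask [([256.0, 256.0, 38.0, 56.0], 0.79)]
beaker [([333.0, 189.0, 28.0, 41.0], 0.89), ([214.0, 192.0, 31.0, 19.0], 0.61)]
[ 2.38125027e-05  9.75584978e-01  2.19622290e-01 -1.30226274e-05] 0.8
```

View pics/scene0.png

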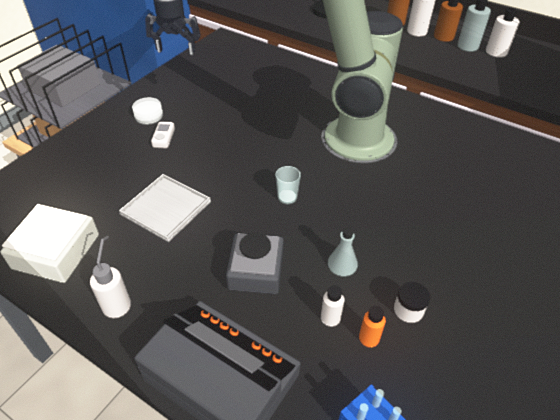

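View pics/side0.png

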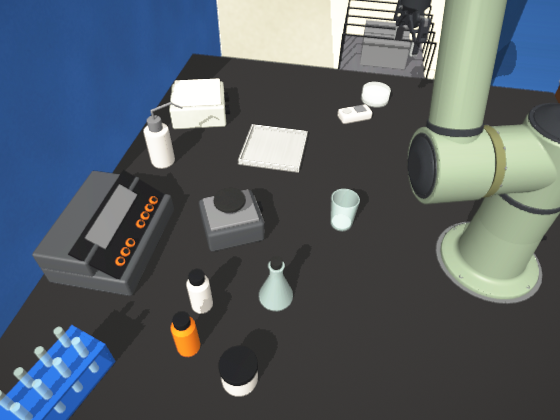

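```bash
cat > h.py <<'E'
import numpy as np,cv2
from cell import bot
def ray(c,uv,z,cal=None):
    k=bot.calibration(c);E=k["extrinsics"];R,t=E[:3,:3],E[:3,3]
    d=R.T@np.linalg.solve(k["mtx"],[*uv,1]);o=-R.T@t
    return (o+d*(z-o[2])/d[2])[:2]
def proj(c,p):
    k=bot.calibration(c);q=k["extrinsics"]@[*p,1];q=k["mtx"]@q[:3];return q[:2]/q[2]
E
python3 - <<'E'
from h import *
cen=lambda b:(b[0]+b[2]/2,b[1]+b[3]/2)
S={"bA":((321,284,23,43),.05),"bB":((361,309,21,38),.05),"pad":((236,231,34,27),.102),"jar":((395,284,38,37),.032),"flask":((331,229,28,47),.05),"beak":((275,168,24,36),.042)}
D={"bA":((188,272,26,41),.05),"bB":((172,310,30,45),.05),"pad":((214,191,30,23),.102),"tray":((239,124,70,46),.008),"jar":((219,346,38,50),.032),"flask":((256,256,38,56),.05),"beak":((333,189,28,41),.042)}
for c,L in(("scene",S),("side",D)):
    for n,(b,z) in L.items(): print(c,n,ray(c,cen(b),z).round(3))
E
```

```text
scene bA [0.606 0.239]
scene bB [0.609 0.334]
scene pad [0.597 0.025]
scene jar [0.489 0.382]
scene flask [0.463 0.194]
scene beak [ 0.342 -0.045]
side bA [0.601 0.24 ]
side bB [0.6   0.329]
side pad [0.594 0.035]
side tray [ 0.555 -0.295]
side jar [0.492 0.375]
side flask [0.46  0.193]
side beak [ 0.331 -0.053]
```

The white bottle is at scene (333,306) / side (200,291), about (0.603, 0.240). The orange look-alike is 9 cm further along +y. The mixer pad is at scene (256,245), and the tray centre at scene (165,206) / side (274,148). Next I'll refine all three with the wrist camera.

```bash
cat >> h.py <<'E'
s=2**-.5
QA=np.array([0,s,s,0]);QB=np.array([0,s,-s,0])
from scipy.spatial.transform import Rotation as Ro
def T_tool():
    q=bot.read_tool_rot();T=np.eye(4);T[:3,:3]=Ro.from_quat([*q[1:],q[0]]).as_matrix();T[:3,3]=bot.read_position();return T
def wray(T,uv,z):
    k=bot.calibration("wrist");X=T@k["hand_eye"]
    d=X[:3,:3]@np.linalg.solve(k["mtx"],[*uv,1]);o=X[:3,3];return (o+d*(z-o[2])/d[2])[:2]
E
python3 - <<'E'
from h import *
print("tray scene",ray("scene",(165,206),.012).round(3))
print("he",bot.calibration("wrist")["hand_eye"].round(3).tolist())
for n,p in(("b",[.603,.24,.06]),("m",[.596,.03,.2]),("t",[.555,-.295,.08])):
    for q in(QA,QB):
        j=bot.solve_ik(p,q);print(n,None if j is None else np.round(j,2))
q=QB if abs(bot.solve_ik([.603,.24,.06],QB)[5])<abs(bot.solve_ik([.603,.24,.06],QA)[5]) else QA
for i,(p,ts) in enumerate((([.555,-.295,.32],["tray"]),([.56,.03,.34],["pad_top","mixer"]),([.56,.22,.32],["bottle"]))):
    bot.move_pose(p,q);T=T_tool();im=bot.camera("wrist");cv2.imwrite(f"pics/w{i}.png",im[:,:,::-1])
    for t in ts:
        for d in bot.search_frame("wrist",t)[:3]:
            b=d["bbox"];c=(b[0]+b[2]/2,b[1]+b[3]/2)
            print(t,np.round(b),round(d["confidence"],2),[wray(T,c,z).round(3) for z in(0.012,.05,.107)])
print(q,bot.read_clock())
a=[cv2.imread(f"pics/w{i}.png") for i in range(3)]
cv2.imwrite("pics/w.png",cv2.resize(np.vstack([np.hstack(a[:2]),np.hstack([a[2],a[2]*0])]),(800,600)))
E
```

```text
tray scene [ 0.561 -0.29 ]
he [[0.001, -0.96, -0.282, 0.072], [1.0, 0.001, 0.0, -0.0], [0.0, -0.282, 0.96, -0.143], [0.0, 0.0, 0.0, 1.0]]
b [ 0.27  0.65 -0.12  0.79  0.    1.84]
b [ 0.27  0.65 -0.12  0.79  0.   -1.31]
m [-0.07  0.43 -0.11  1.02  0.    1.5 ]
m [-0.07  0.43 -0.11  1.02  0.   -1.64]
t [-0.61  0.6  -0.17  0.8   0.    0.96]
t [-0.61  0.6  -0.17  0.8   0.   -2.18]
tray [223. 109. 109. 115.] 0.86 [array([ 0.556, -0.299]), array([ 0.556, -0.305]), array([ 0.556, -0.314])]
pad_top [224. 149.  56.  55.] 0.62 [array([0.603, 0.043]), array([0.6  , 0.036]), array([0.595, 0.026])]
pad_top [195. 115. 115. 112.] 0.59 [array([0.602, 0.035]), array([0.599, 0.029]), array([0.594, 0.019])]
mixer [195. 118. 116. 110.] 0.57 [array([0.601, 0.038]), array([0.598, 0.032]), array([0.593, 0.022])]
bottle [235. 225.  28.  50.] 0.7 [array([0.61 , 0.354]), array([0.606, 0.336]), array([0.599, 0.31 ])]
bottle [229. 168.  35.  37.] 0.62 [array([0.611, 0.246]), array([0.607, 0.238]), array([0.6  , 0.225])]
[ 0.          0.70710678 -0.70710678  0.        ] 6.1917
```

View pics/w.png

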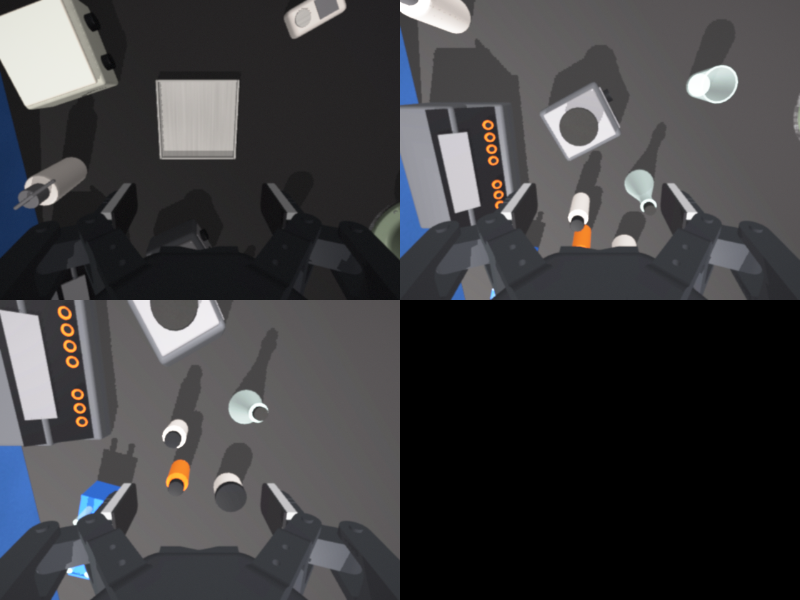

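The wrist view agrees: bottle (0.605,0.239), pad (0.595,0.027), tray (0.556,-0.295). Now grasping, closing along x so the fingers stay clear of the orange one.

```bash
python3 - <<'E'
from h import *
bot.move_pose([.605,.239,.19],QB)
bot.move_linear([.605,.239,.043],speed=.12)
print(bot.read_ft_force())
bot.set_gripper(0.0,grasp_force=50)
print("w",bot.read_gripper_width(),bot.read_finger_force(),bot.read_position())
bot.move_linear([.605,.239,.22],speed=.12)
print("w",bot.read_gripper_width(),bot.read_finger_force(),bot.read_ft_force(),bot.read_clock())
for c in("side","wrist"): cv2.imwrite(f"pics/{c}1.png",bot.camera(c)[:,:,::-1])
cv2.imwrite("pics/g.png",cv2.resize(np.hstack([cv2.imread("pics/side1.png"),cv2.imread("pics/wrist1.png")]),(800,300)))
E
```

```text
[-1.14890705  0.36685823  0.58411246]
w 0.5032364958423171 50.37823103950359 [0.60563922 0.23912368 0.04370811]
w 0.4976830517244277 50.78866490162909 [ 0.38169548 -0.12917559 -2.95481435] 10.275
```

View pics/g.png

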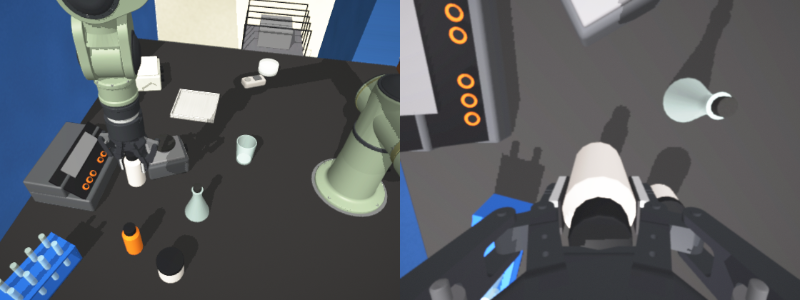

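The bottle is held upright at side (133,168), and the orange bottle and jar haven't moved. Now pressing on the pad.

```bash
python3 - <<'E'
from h import *
x,y=.595,.028
bot.move_linear([x,y,.22],speed=.15)
bot.move_linear([x,y,.16],speed=.08)
f0=bot.read_ft_force()[2]
r=bot.move_linear([x,y,.131],speed=.02,until_force=22)
print(r,bot.read_position(),bot.read_ft_force()-f0*np.array([0,0,1]),bot.read_clock())
for i in range(4):
    bot.wait(.6);print(bot.read_position()[2],bot.read_ft_force()[2]-f0,bot.read_gripper_width())
im=bot.camera("side");cv2.imwrite("pics/p.png",cv2.resize(im[100:300,120:360,::-1],(720,600)))
E
```

```text
True [0.59512644 0.02800266 0.13877164] [-1.86820499 -0.4938128   8.33452558] 13.9
0.13874081359242868 7.781451109604008 0.5060267598967394
0.13875277135742006 8.494293072249775 0.49789036460307873
0.13873479809396 8.82289594425336 0.5033165927692568
0.13875576005955698 7.688539238994768 0.5032585392998248
```

View pics/p.png

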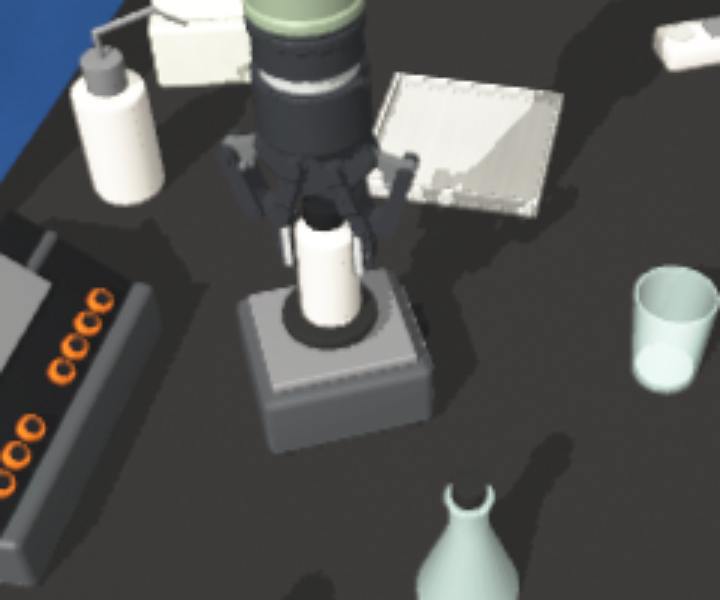

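The bottle is centred on the pad at crop (330,310) and close to fully down, but the force settled at only about 8 N. I'll press slightly harder and hold.

```bash
python3 - <<'E'
from h import *
for z in(.1375,.136,.1345,.133):
    bot.move_linear([.595,.028,z],speed=.01)
    f=bot.read_ft_force()[2];print(z,bot.read_position()[2],f)
    if f>18: break
for i in range(5):
    bot.wait(.5);print(bot.read_position()[2],bot.read_ft_force()[2],bot.read_finger_force())
print(bot.read_moment(),bot.read_clock())
E
```

```text
0.1375 0.1385676636761084 8.050556503083016
0.136 0.13843345959238582 17.600907410987737
0.1345 0.1380931787308215 22.999943730360535
0.13807380035562916 22.69822065300872 51.59145336365327
0.1380937350700371 24.155930661068403 51.591328277718276
0.13807366647072583 23.729757021111375 51.590761109255254
0.1380810547835946 22.790277775370708 51.591076757758856
0.13807679426895342 23.645830530488745 51.59111092798412
[0.09558438 2.13481253 0.02267222] 19.7
```

The pad is on its hard stop: 23 N with almost no further travel, held over 2 s. Now placing in the tray.

```bash
python3 - <<'E'
from h import *
bot.move_linear([.595,.028,.20],speed=.06)
print(bot.read_finger_force())
bot.move_linear([.556,-.295,.20],speed=.15)
bot.move_linear([.556,-.295,.07],speed=.1)
r=bot.move_linear([.556,-.295,.040],speed=.015,until_force=5)
print(r,bot.read_position(),bot.read_ft_force(),bot.read_gripper_width(),bot.read_clock())
for c in("side","wrist"): cv2.imwrite(f"pics/{c}2.png",bot.camera(c)[:,:,::-1])
cv2.imwrite("pics/t.png",cv2.resize(np.hstack([cv2.imread("pics/side2.png")[60:270,150:430],cv2.imread("pics/wrist2.png")[:,:][0:420:2,0:560:2]]),(800,300)))
E
```

```text
50.83674499299377
True [ 0.5560514  -0.29498131  0.04736512] [-0.36271864 -0.27927355  4.37891061] 0.4988051160978675 26.0917
```

View pics/t.png

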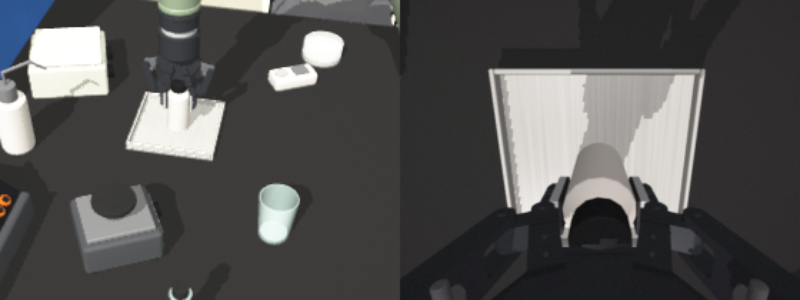

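The bottle stands in the middle of the tray at crop (178,110), in contact at the expected height, and the pad is back up. Releasing and backing off.

```bash
python3 - <<'E'
from h import *
bot.set_gripper(0.75);bot.set_gripper(1.0)
bot.move_linear([.556,-.295,.09],speed=.05)
bot.move_linear([.556,-.295,.26],speed=.12)
bot.move_linear([.45,-.295,.30],speed=.15)
bot.wait(.5);T=T_tool()
print(bot.read_clock(),bot.read_ft_force())
for c in("side","scene"): cv2.imwrite(f"pics/{c}3.png",bot.camera(c)[:,:,::-1])
print([(np.round(d["bbox"]),d["confidence"]) for d in bot.search_frame("side","bottle")])
cv2.imwrite("pics/e.png",cv2.resize(np.hstack([cv2.imread("pics/side3.png"),cv2.imread("pics/scene3.png")]),(800,300)))
E
```

```text
30.8917 [-0.22179542 -0.46223556  0.24317942]
[(array([266., 116.,  16.,  37.]), 0.88), (array([173., 311.,  27.,  44.]), 0.82), (array([332., 188.,  28.,  41.]), 0.31)]
```

View pics/e.png

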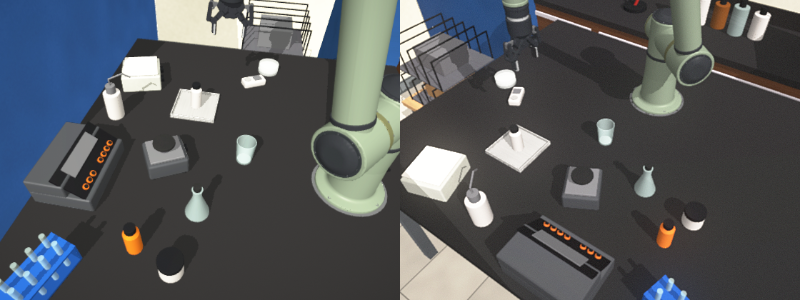

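The bottle stands upright in mid-tray at (196,96), the pad is up, the other containers haven't moved, and the robot is clear.

```bash
python3 -c "
from cell import bot
print(bot.close_job())"
```

```text
the job is handed in; nothing more can be done
None
```

The job is handed in at about 31 s on the robot's clock: the bottle held the pad on its hard stop for over 2 s and now stands upright mid-tray, with the other containers in place; no verdict came back.

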